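Work the rusted bolt of the large steel box free

TASK

The lid bolt of the larger steel box on the lab bench has rusted fast and jams after about a centimetre. Work it free with short strokes, drawing it out and pushing it back in as far as it will go each time, until it runs; then draw it fully open and let go of it. Leave the smaller box bolted.

Things in the scene. Friction and masses are not known exactly. Their poses are not given: they have to be found in the camera images.
- big_box: larger of two closed grey steel boxes, 170 (its x) by 260 (y) by 100 mm high, fixed to the bench; origin: centre of its underside, z up. A rust-brown slide bolt lies on the lid along the box's y axis at x = 0; keeper at y = -82 and guides at y = -50 and +49 mm are blocks 18 mm high above the lid. Its place, left or right side and yaw (up to 26 degrees) vary
- bolt (a joint): travel of that bolt (m) along the box's +y: 0 about as found, positive = out of the keeper, open at the stop 0.048. Seized: at first it jams hard at about -0.010 and +0.010. It rubs with 5 to 10 N; each full stroke, from the jam at one end to the jam at the other, loosens it; pulling harder does not. After 2 to 4 strokes out and back it runs to the stop at about 5 N. Stays where left
- bolt_knob (a point): top centre of that bolt's upright round knob: rust-brown steel, 18 mm diameter, top 60 mm above the lid and 160 mm above the bench; its upper 40 mm stand clear of the guides. Moves with the bolt along the box's y axis: box y = -15 mm at joint 0, +33 mm when fully open
- small_bolt (a joint): travel (m) of the like bolt on the smaller grey steel box (120 by 200 by 70 mm high, knob top 130 mm above the bench), fixed on the other side of the bench: 0 = shut, as found, positive = drawn; to stay shut
There are look-alikes about, which are no part of the job. What is shaped like the part that bears small_bolt but green is not meant.

How it is judged:
At the end, for the whole second after the job is handed in: The larger box's bolt is drawn fully open, to within 10 mm of its 48 mm stop, and at rest; the smaller box's bolt is still shut, within 8 mm (value of joint bolt above 0.038 m and velocity of joint bolt below 0.01 m/s and value of joint small_bolt below 0.008 m); the robot touches nothing.
It fails at once if the smaller box's bolt is drawn by more than 8 mm (value of joint small_bolt above 0.008 m).
It also fails if it takes over 48 s, if anything falls off the work surface, if the arm or the gripper's body presses on something with over 40 N, if the wrist force passes 120 N, or if a joint passes its speed limit or range.

ROBOT

A 6-joint arm with a two-finger parallel gripper is mounted at the origin on the work surface. World frame = base frame: x ahead of the robot, y to its left, z up, the work surface at z = 0. Lengths are in m, angles in rad, forces in N, time in s.
With the tool pointing down it reaches from about 0.3 to 0.75 m from the base axis. Payload 8.5 kg.
Tool frame: the origin (TCP) lies at the very end of the fingers, on their centre line; the grasp point (between the pads) lies 19 mm behind it (bot.grip_point_offset is the distance from the TCP to the grasp point, in m); x points along the fingers, z is the direction in which the jaws open and shut, and the axes are right-handed (so a half turn about x gives the same grasp; the last joint's range is limited). The gripper opens to 85 mm and grips with 20 to 120 N. Pads are 22 mm wide; open, the fingers measure 114 mm over their backs; the gripper's body (76 mm by 85 mm) begins 54 mm behind the grasp point. The pads swing forward as they close: fully open they stand 13 mm farther back than shut.
Start: joints at [-1.451, 0.381, 1.297, -0, 1.464, -0.215], TCP at [0.181, -0.519, 0.231] pointing down, gripper open.
Joint ranges: [-3.11, 3.11], [-0.89, 2.33], [0.22, 2.48], [-1.42, 4.56], [0.17, 2.85], [-2.88, 2.88]. Speed limits (rad/s): [2.39, 2.39, 3.14, 3.14, 3.14, 3.14].

INTERFACE

Orientations are given as a unit quaternion [x, y, z, w].
In Python, from workcell import bot gives the robot as it stands. The module is installed in compiled form; this text tells all that it offers.
- The arm moves only by the tool drive_tool, never from a script. Its argument "series" is a list of rows, each an object with "translation": the shift along the tool's x, y, z in cm, a list of three; "yaw": the turn about the tool's x in degrees; "gripper": the closure, from 0 (fully open) to 1 (shut). A call has exactly 10 rows; each row shifts and turns the commanded pose from where the row before left it, along the tool's axes as they then stand; what a row does not reach is not made up. A row lasts 1/12 s, in which the tool goes at most 41.7 mm and 7.16 degrees, less where a joint would pass 70% of its speed; a pose out of reach is approached as far as the arm can. A call with a gripper value outside its range is refused whole. The fingers move at their own pace and stop on an object; the grip force is fixed at half the most. Time passes only in rows, so rows that do not move let the fingers close, or fill a call up. It gives the time, the measured TCP pose, the force and the opening at its end, in the units of the state.
- bot.get_obs(): the state, without advancing time (a new reading comes with each control period).
- bot.camera(name): name is "scene" or "top" or "wrist"; returns a dict with "image" (400x640x3 uint8, blue, green, red), "fovy" (degrees; the focal length in pixels is half the picture's height over the tangent of half this angle, whatever the lens; pixels are square), "cx", "cy" (the principal point, pixels), "origin" and "rotation" of the camera in the world; the wrist camera has in their place "hand_eye" (4x4, takes a point from camera to tool coordinates, whose origin is the TCP and whose axes are the tool frame's). Camera axes: x right, y down, z forward; pixel columns grow to the right and rows downward; lengths in m; the calibration is good to about 2 mm. A picture is of the moment at which its call begins: read the wrist's pose just before it. There is no depth.
- bot.close_job(): hands the job in, once; it reports no verdict.
The state is a dict: "time_s": time; "joint_positions": joint angles; "joint_vel": joint speeds; "tau": joint torques, N m; "tool_pos": TCP position; "tool_rot": TCP orientation; "wrist_force": force on the tool from outside, world axes, zero at the start; "ft_torque": the same for the moment, N m; "opening": finger opening in m.
Only numpy, scipy, OpenCV 4.12 (cv2) and the standard library are available. Lean on these libraries where they do the work, as an engineer would, in place of code of your own. Each camera call takes 0.05 s, during which the arm holds its last target.

## Working session

There is one attempt and no reset: what is moved stays moved. The work goes in short steps, Python scripts to look and compute and a tool call to move; the robot and the scene stay as the last step left them, time stands still between calls to the robot, and variables do not carry over. Pictures are saved under pics/ and viewed, and the job is handed in when it is done.

Besides the shell and the picture viewer there is one more tool, called after "Emit:" as name([rows], argument=value, ...), one row to a line, values as JSON. drive_tool: Moves the arm, as the interface text tells. Its arguments: {"type":"object","properties":{"series":{"type":"array"}},"required":["series"]}

```bash
mkdir -p pics; python3 - <<'E'
from workcell import bot
import cv2,numpy as np
o=bot.get_obs(); print({k:np.round(v,3).tolist() for k,v in o.items()})
for n in ("scene","top","wrist"):
    c=bot.camera(n); cv2.imwrite(f"pics/{n}0.png",c["image"])
    print(n,c["fovy"],c["cx"],c["cy"],{k:np.round(c[k],3).tolist() for k in c if k in("origin","rotation","hand_eye")})
E
```

```text
{'time_s': 0.0, 'joint_positions': [-1.451, 0.381, 1.298, 0.0, 1.464, -0.215], 'joint_vel': [-0.002, -0.0, 0.0, -0.0, 0.001, -0.001], 'tau': [-0.001, -44.846, -23.128, -0.0, 0.005, 0.0], 'tool_pos': [0.181, -0.519, 0.231], 'tool_rot': [0.41, 0.577, -0.409, 0.576], 'wrist_force': [-0.387, -0.171, -0.242], 'ft_torque': [-0.03, -0.04, -0.032], 'opening': 0.085}
scene 48.02680598889071 314.8971254866758 201.1196633757593 {'origin': [0.957, 0.295, 1.178], 'rotation': [0.378, 0.884, -0.25, -0.114]}
top 52.866903705379386 313.87820618333683 205.05949652519794 {'origin': [0.329, -0.13, 1.328], 'rotation': [-0.7, 0.712, -0.034, 0.034]}
wrist 68.95400367483926 324.8380434657356 202.78535249034644 {'hand_eye': [[-0.0, -0.321, 0.947, -0.143], [0.001, -0.947, -0.321, 0.081], [1.0, 0.001, 0.001, 0.001], [0.0, 0.0, 0.0, 1.0]]}
```

View pics/top0.png

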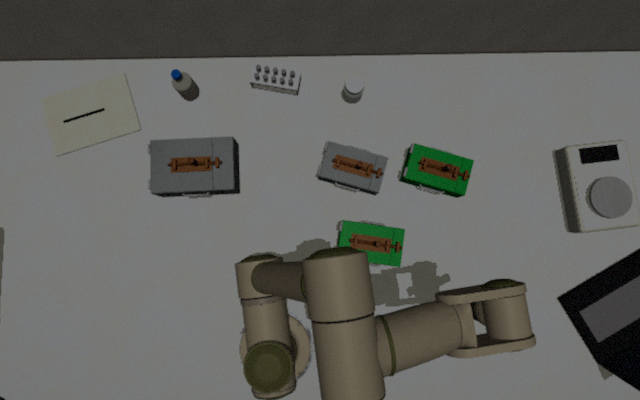

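View pics/scene0.png

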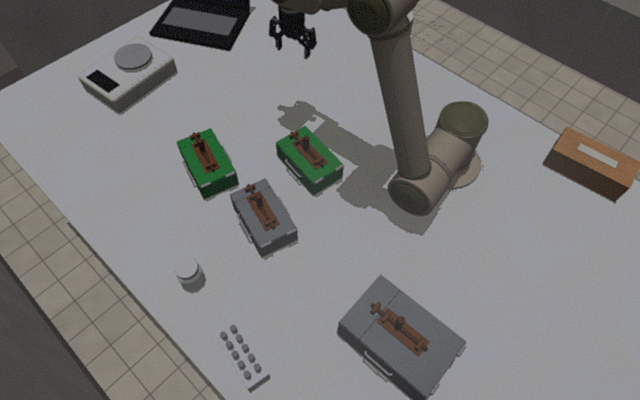

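View pics/wrist0.png

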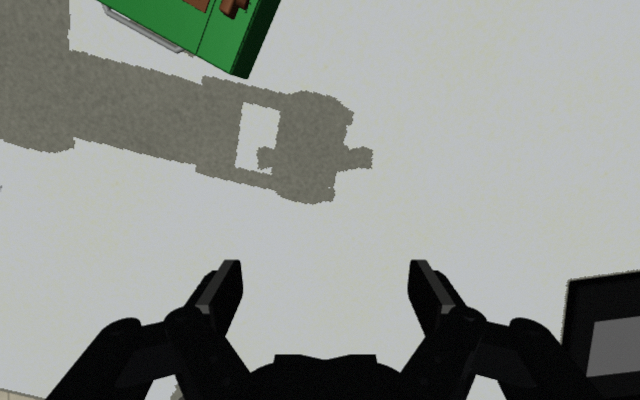

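The top view shows a large grey box at (195,166), a smaller grey box at (352,167), and green look-alikes at (437,170) and (370,243). The scene view shows the large grey box at (402,335). The large grey one fits the description: it is grey and the biggest. I'll enlarge it to confirm and then measure.

```bash
cat > h.py <<'E'
import cv2,numpy as np
from scipy.spatial.transform import Rotation as R
def ray(c,u,v,obs=None):
    f=200/np.tan(np.radians(c["fovy"]/2))
    d=np.array([(u-c["cx"])/f,(v-c["cy"])/f,1.0])
    if "hand_eye" in c:
        H=np.array(c["hand_eye"]); Rt=R.from_quat(obs["tool_rot"]).as_matrix()
        return Rt@H[:3,3]+obs["tool_pos"], Rt@H[:3,:3]@d
    r=np.array(c["rotation"]); Rm=R.from_quat(r).as_matrix() if r.size==4 else r
    return np.array(c["origin"]),Rm@d
def plane(c,u,v,z,obs=None):
    o,d=ray(c,u,v,obs); return o+d*(z-o[2])/d[2]
def tri(r1,r2):
    (o1,d1),(o2,d2)=r1,r2; A=np.stack([d1,-d2],1); s=np.linalg.lstsq(A,o2-o1,rcond=None)[0]
    p,q=o1+d1*s[0],o2+d2*s[1]; return (p+q)/2,np.linalg.norm(p-q)
E
python3 - <<'E'
import cv2,numpy as np
t=cv2.imread("pics/top0.png");s=cv2.imread("pics/scene0.png")
a=cv2.resize(t[125:205,140:250],None,fx=6,fy=6,interpolation=cv2.INTER_CUBIC)
b=cv2.resize(s[270:400,330:475],None,fx=4.5,fy=4.5,interpolation=cv2.INTER_CUBIC)
cv2.imwrite("pics/c_top.png",cv2.convertScaleAbs(a,alpha=1.6));cv2.imwrite("pics/c_scene.png",cv2.convertScaleAbs(b,alpha=1.6))
E
```

```text
(no output)
```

View pics/c_top.png

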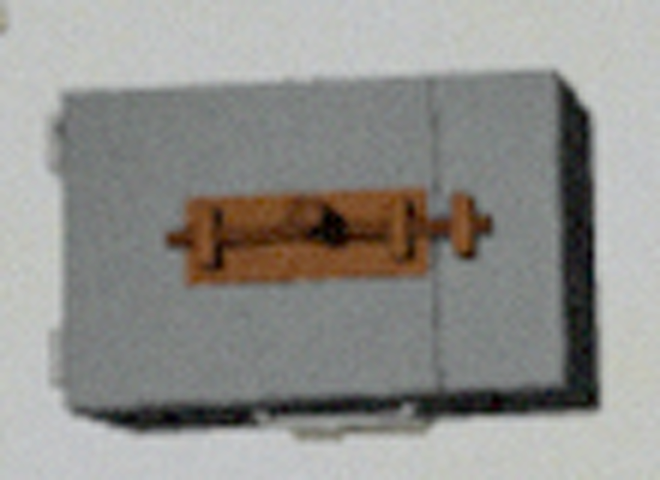

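View pics/c_scene.png

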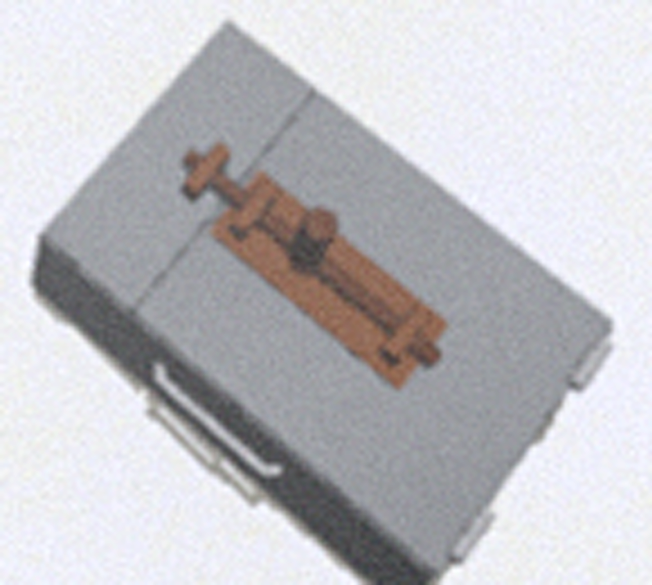

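The crops confirm a grey box with a rust-brown bolt. The keeper is the lone block at crop (463,225), on the right in the top view, so drawing out means moving towards image-left. The knob top is at top-crop (303,210) and scene-crop (320,222). Next I'll measure the positions.

```bash
python3 - <<'E'
from workcell import bot
from h import *
t=bot.camera("top");s=bot.camera("scene")
T=lambda x,y:(140+x/6-.4,125+y/6-.4); S=lambda x,y:(330+x/4.5-.4,270+y/4.5-.4)
for n,(u,v) in dict(c1=(65,93),c2=(557,72),c3=(567,387),c4=(72,406)).items(): print(n,plane(t,*T(u,v),.1).round(4))
for n,(u,v) in dict(far=(228,22),l=(40,240),r=(610,325)).items(): print('S',n,plane(s,*S(u,v),.1).round(4))
print("keeper",plane(t,*T(463,225),.118).round(4),plane(s,*S(208,168),.118).round(4))
print("guide+",plane(t,*T(206,238),.118).round(4)); print("guide-",plane(t,*T(402,228),.118).round(4))
print("knob",plane(t,*T(303,210),.16).round(4),plane(s,*S(320,222),.16).round(4),tri(ray(t,*T(303,210)),ray(s,*S(320,222))))
E
```

```text
c1 [0.6577 0.3744 0.1   ]
c2 [0.6645 0.119  0.1   ]
c3 [0.4994 0.1135 0.1   ]
c4 [0.4938 0.3672 0.1   ]
S far [0.5036 0.1164 0.1   ]
S l [0.6717 0.1228 0.1   ]
S r [0.4968 0.3708 0.1   ]
keeper [0.5809 0.163  0.118 ] [0.5844 0.165  0.118 ]
guide+ [0.5764 0.2936 0.118 ]
guide- [0.5799 0.194  0.118 ]
knob [0.5809 0.2315 0.16  ] [0.5814 0.2298 0.16  ] (array([0.58118344, 0.23049371, 0.1607737 ]), np.float64(0.0016630782448694736))
```

```bash
cat > go.py <<'E'
import sys
from workcell import bot
from h import *
o=bot.get_obs(); M=R.from_quat(o["tool_rot"]).as_matrix()
yb=np.array([-.0255,.9997,0])
g=np.array([float(a) for a in sys.argv[1:4]])
d=g-o["tool_pos"]
print("t",o["time_s"],"pos",np.round(o["tool_pos"],4),"F",np.round(o["wrist_force"],1),"open",round(float(o["opening"]),4))
print("axes x,y,z",M.T.round(3).tolist())
print("delta tool cm",(M.T@d*100).round(2), "joints",np.round(o["joint_positions"],2))
# yaw needed about tool x to bring z to +-yb
for s in(1,-1):
    v=M.T@(s*yb); print("yaw to",s,round(float(np.degrees(np.arctan2(-v[1],v[2]))),2))
E
python3 go.py 0.5805 0.2305 0.23
```

```text
t 0.25 pos [ 0.1807 -0.5193  0.2311] F [ 0.1  0.4 -0.7] open 0.0853
axes x,y,z [[-0.0, 0.001, -1.0], [0.944, 0.329, 0.0], [0.329, -0.944, -0.001]]
delta tool cm [  0.15  62.4  -57.68] joints [-1.45  0.38  1.3  -0.    1.46 -0.22]
yaw to 1 -162.28
yaw to -1 17.72
```

Emit:
drive_tool([
  {"translation": [0,2.8,-2.6],"yaw": 0,"gripper": 0},
  {"translation": [0,2.8,-2.6],"yaw": 0,"gripper": 0},
  {"translation": [0,2.8,-2.6],"yaw": 0,"gripper": 0},
  {"translation": [0,2.8,-2.6],"yaw": 0,"gripper": 0},
  {"translation": [0,2.8,-2.6],"yaw": 0,"gripper": 0},
  {"translation": [0,2.8,-2.6],"yaw": 0,"gripper": 0},
  {"translation": [0,2.8,-2.6],"yaw": 0,"gripper": 0},
  {"translation": [0,2.8,-2.6],"yaw": 0,"gripper": 0},
  {"translation": [0,2.8,-2.6],"yaw": 0,"gripper": 0},
  {"translation": [0,2.8,-2.6],"yaw": 0,"gripper": 0},
])

```text
time_s: 1.08
tool_pos: [0.3601, -0.1801, 0.2315]
tool_rot: [0.41, 0.576, -0.41, 0.576]
wrist_force: [0.4, 0.1, 0.9]
opening: 0.085
```

```bash
python3 go.py 0.5805 0.2305 0.23
```

```text
t 1.0833 pos [ 0.3601 -0.1801  0.2315] F [0.4 0.1 0.9] open 0.085
axes x,y,z [[0.0, -0.0, -1.0], [0.945, 0.328, 0.0], [0.328, -0.945, 0.0]]
delta tool cm [  0.14  34.29 -31.55] joints [-0.76  0.12  1.66  0.    1.36  0.48]
yaw to 1 -162.3
yaw to -1 17.7
```

Emit:
drive_tool([
  {"translation": [0,2.8,-2.6],"yaw": 0,"gripper": 0},
  {"translation": [0,2.8,-2.6],"yaw": 0,"gripper": 0},
  {"translation": [0,2.8,-2.6],"yaw": 0,"gripper": 0},
  {"translation": [0,2.8,-2.6],"yaw": 0,"gripper": 0},
  {"translation": [0,2.8,-2.6],"yaw": 0,"gripper": 0},
  {"translation": [0,2.8,-2.6],"yaw": 0,"gripper": 0},
  {"translation": [0,2.8,-2.6],"yaw": 0,"gripper": 0},
  {"translation": [0,2.8,-2.6],"yaw": 6,"gripper": 0},
  {"translation": [0,0,0],"yaw": 6,"gripper": 0},
  {"translation": [0,0,0],"yaw": 5.7,"gripper": 0},
])

```text
time_s: 1.92
tool_pos: [0.5033, 0.0901, 0.2308]
tool_rot: [0.494, 0.506, -0.494, 0.506]
wrist_force: [-0.2, -0.5, 0.6]
opening: 0.0853
```

```bash
python3 - <<'E'
from workcell import bot
import cv2
c=bot.camera("wrist");cv2.imwrite("pics/w1.png",c["image"])
E
python3 go.py 0.5805 0.2305 0.23
```

```text
t 1.9667 pos [0.503  0.0893 0.2309] F [0.  0.2 0.1] open 0.0854
axes x,y,z [[-0.001, 0.0, -1.0], [1.0, 0.017, -0.001], [0.017, -1.0, -0.0]]
delta tool cm [  0.09   7.99 -13.99] joints [-0.06  0.31  1.4  -0.    1.43  1.5 ]
yaw to 1 179.54
yaw to -1 -0.46
```

View pics/w1.png

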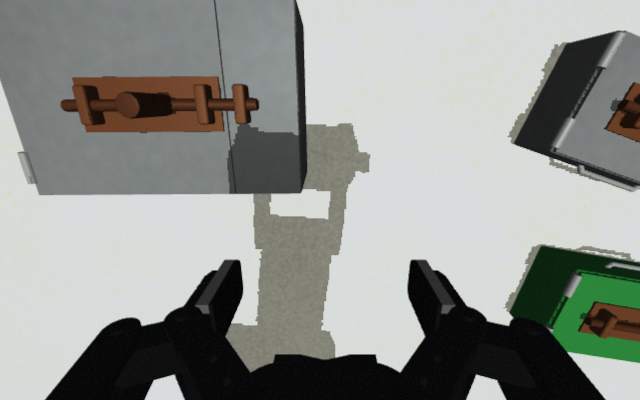

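The wrist view shows the big box's bolt with the knob top at (127,105), the keeper at (241,103), and guides at (203,104) and (87,105). I'll check the knob position against the earlier measurement.

```bash
python3 - <<'E'
from workcell import bot
from h import *
o=bot.get_obs();c=bot.camera("wrist")
print(o["tool_pos"])
for n,u,v,z in(("knob",127,105,.16),("keeper",241,104,.118),("g-",203,104,.118),("g+",87,105,.118)): print(n,plane(c,u,v,z,o).round(4))
E
```

```text
[0.50303663 0.08927144 0.23091893]
knob [0.5815 0.2272 0.16  ]
keeper [0.5834 0.1594 0.118 ]
g- [0.5828 0.1909 0.118 ]
g+ [0.5803 0.2875 0.118 ]
```

Emit:
drive_tool([
  {"translation": [0,1.6,-2.8],"yaw": -0.4,"gripper": 0},
  {"translation": [0,1.6,-2.8],"yaw": 0,"gripper": 0},
  {"translation": [0,1.6,-2.8],"yaw": 0,"gripper": 0},
  {"translation": [0,1.6,-2.8],"yaw": 0,"gripper": 0},
  {"translation": [0,1.5,-2.7],"yaw": 0,"gripper": 0},
  {"translation": [2,0,0],"yaw": 0,"gripper": 0},
  {"translation": [2,0,0],"yaw": 0,"gripper": 0},
  {"translation": [2,0,0],"yaw": 0,"gripper": 0},
  {"translation": [0,0,0],"yaw": 0,"gripper": 0},
  {"translation": [0,0,0],"yaw": 0,"gripper": 0},
])

```text
time_s: 2.85
tool_pos: [0.5774, 0.2291, 0.1711]
tool_rot: [0.491, 0.509, -0.492, 0.508]
wrist_force: [0.6, 0.4, 1.0]
opening: 0.0857
```

```bash
python3 go.py 0.581 0.229 0.127; python3 - <<'E'
from workcell import bot
from h import *
o=bot.get_obs();c=bot.camera("wrist");cv2.imwrite("pics/w2.png",c["image"])
E
```

```text
t 2.85 pos [0.5774 0.2291 0.1711] F [0.6 0.4 1. ] open 0.0857
axes x,y,z [[-0.002, -0.0, -1.0], [0.999, 0.034, -0.002], [0.034, -0.999, 0.0]]
delta tool cm [4.41 0.36 0.02] joints [ 0.19  0.55  1.18 -0.    1.41  1.72]
yaw to 1 -179.5
yaw to -1 0.5
```

View pics/w2.png

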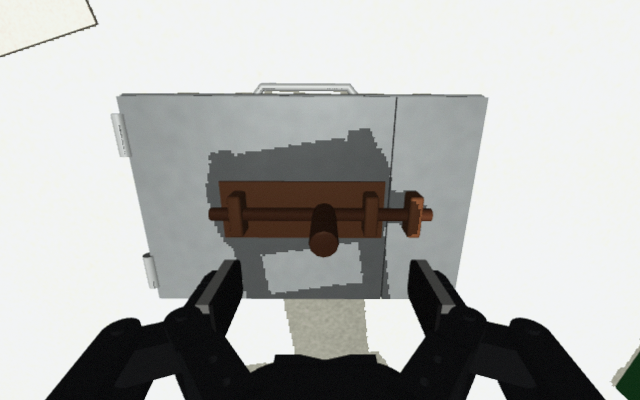

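The knob top is at (323,245), centred between the fingers (midline about u=325). I'll check its x by casting a ray.

```bash
python3 - <<'E'
from workcell import bot
from h import *
o=bot.get_obs();c=bot.camera("wrist")
img=c["image"]
for n,u,v,z in(("knob",323,245,.16),("keeper",414,213,.118),("g+",236,213,.118)): print(n,plane(c,u,v,z,o).round(4))
E
```

```text
knob [0.5808 0.2294 0.16  ]
keeper [0.5874 0.1641 0.118 ]
g+ [0.5829 0.2927 0.118 ]
```

Emit:
drive_tool([
  {"translation": [1.5,0.35,0],"yaw": 0.5,"gripper": 0},
  {"translation": [1.5,0,0],"yaw": 0,"gripper": 0},
  {"translation": [1.4,0,0],"yaw": 0,"gripper": 0},
  {"translation": [0,0,0],"yaw": 0,"gripper": 0.5},
  {"translation": [0,0,0],"yaw": 0,"gripper": 1},
  {"translation": [0,0,0],"yaw": 0,"gripper": 1},
  {"translation": [0,0,0],"yaw": 0,"gripper": 1},
  {"translation": [0,0,0],"yaw": 0,"gripper": 1},
  {"translation": [0,0,0],"yaw": 0,"gripper": 1},
  {"translation": [0,0,0],"yaw": 0,"gripper": 1},
])

```text
time_s: 3.78
tool_pos: [0.5814, 0.2299, 0.1284]
tool_rot: [0.494, 0.506, -0.493, 0.506]
wrist_force: [-1.7, -0.4, 6.1]
opening: 0.0166
```

```bash
python3 go.py 0.581 0.229 0.127; python3 - <<'E'
from workcell import bot
from h import *
o=bot.get_obs();c=bot.camera("wrist");cv2.imwrite("pics/w3.png",c["image"])
E
```

```text
t 3.7833 pos [0.5814 0.2299 0.1284] F [-1.7 -0.4  6.1] open 0.0166
axes x,y,z [[0.002, 0.0, -1.0], [1.0, 0.024, 0.002], [0.024, -1.0, -0.0]]
delta tool cm [ 0.14 -0.04  0.08] joints [0.19 0.59 1.23 0.   1.31 1.73]
yaw to 1 179.93
yaw to -1 -0.07
```

View pics/w3.png

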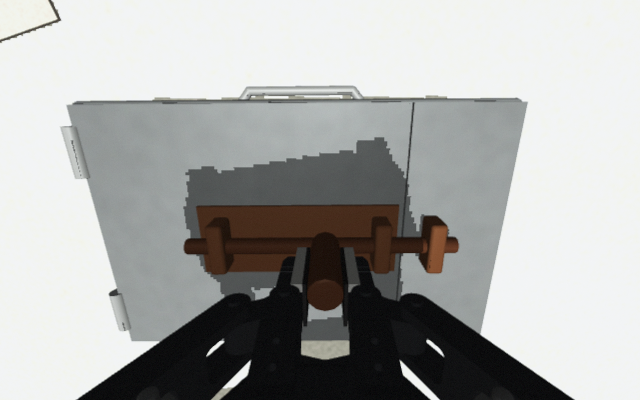

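The knob is gripped between the pads at (325,280), with an opening of about 17 mm. Bolt out is tool −z. First stroke out, gently.

Emit:
drive_tool([
  {"translation": [0,0,-0.2],"yaw": 0,"gripper": 1},
  {"translation": [0,0,-0.2],"yaw": 0,"gripper": 1},
  {"translation": [0,0,-0.2],"yaw": 0,"gripper": 1},
  {"translation": [0,0,-0.2],"yaw": 0,"gripper": 1},
  {"translation": [0,0,-0.1],"yaw": 0,"gripper": 1},
  {"translation": [0,0,-0.1],"yaw": 0,"gripper": 1},
  {"translation": [0,0,-0.1],"yaw": 0,"gripper": 1},
  {"translation": [0,0,0],"yaw": 0,"gripper": 1},
  {"translation": [0,0,0],"yaw": 0,"gripper": 1},
  {"translation": [0,0,0],"yaw": 0,"gripper": 1},
])

```text
time_s: 4.67
tool_pos: [0.5811, 0.2397, 0.1284]
tool_rot: [0.494, 0.505, -0.494, 0.507]
wrist_force: [-2.3, -5.5, 7.1]
opening: 0.0163
```

Emit:
drive_tool([
  {"translation": [0,0,-0.1],"yaw": 0,"gripper": 1},
  {"translation": [0,0,-0.1],"yaw": 0,"gripper": 1},
  {"translation": [0,0,-0.1],"yaw": 0,"gripper": 1},
  {"translation": [0,0,-0.1],"yaw": 0,"gripper": 1},
  {"translation": [0,0,0],"yaw": 0,"gripper": 1},
  {"translation": [0,0,0],"yaw": 0,"gripper": 1},
  {"translation": [0,0,0],"yaw": 0,"gripper": 1},
  {"translation": [0,0,0],"yaw": 0,"gripper": 1},
  {"translation": [0,0,0],"yaw": 0,"gripper": 1},
  {"translation": [0,0,0],"yaw": 0,"gripper": 1},
])

```text
time_s: 5.5
tool_pos: [0.581, 0.2419, 0.1284]
tool_rot: [0.493, 0.504, -0.495, 0.507]
wrist_force: [-2.6, -14.1, 8.8]
opening: 0.0163
```

Emit:
drive_tool([
  {"translation": [0,0,-0.2],"yaw": 0,"gripper": 1},
  {"translation": [0,0,-0.2],"yaw": 0,"gripper": 1},
  {"translation": [0,0,0],"yaw": 0,"gripper": 1},
  {"translation": [0,0,0],"yaw": 0,"gripper": 1},
  {"translation": [0,0,0],"yaw": 0,"gripper": 1},
  {"translation": [0,0,0],"yaw": 0,"gripper": 1},
  {"translation": [0,0,0],"yaw": 0,"gripper": 1},
  {"translation": [0,0,0],"yaw": 0,"gripper": 1},
  {"translation": [0,0,0],"yaw": 0,"gripper": 1},
  {"translation": [0,0,0],"yaw": 0,"gripper": 1},
])

```text
time_s: 6.33
tool_pos: [0.581, 0.2429, 0.1285]
tool_rot: [0.492, 0.503, -0.497, 0.508]
wrist_force: [-4.7, -29.8, 10.7]
opening: 0.0165
```

Jammed outward (30 N at y≈0.243). Now push in.

Emit:
drive_tool([
  {"translation": [0,0,0.5],"yaw": 0,"gripper": 1},
  {"translation": [0,0,0.5],"yaw": 0,"gripper": 1},
  {"translation": [0,0,0.5],"yaw": 0,"gripper": 1},
  {"translation": [0,0,0.5],"yaw": 0,"gripper": 1},
  {"translation": [0,0,0.5],"yaw": 0,"gripper": 1},
  {"translation": [0,0,0.4],"yaw": 0,"gripper": 1},
  {"translation": [0,0,0.3],"yaw": 0,"gripper": 1},
  {"translation": [0,0,0],"yaw": 0,"gripper": 1},
  {"translation": [0,0,0],"yaw": 0,"gripper": 1},
  {"translation": [0,0,0],"yaw": 0,"gripper": 1},
])

```text
time_s: 7.17
tool_pos: [0.5817, 0.2193, 0.1284]
tool_rot: [0.496, 0.507, -0.492, 0.506]
wrist_force: [-0.6, 12.0, 4.2]
opening: 0.0163
```

Emit:
drive_tool([
  {"translation": [0,0,0.2],"yaw": 0,"gripper": 1},
  {"translation": [0,0,0.2],"yaw": 0,"gripper": 1},
  {"translation": [0,0,0],"yaw": 0,"gripper": 1},
  {"translation": [0,0,0],"yaw": 0,"gripper": 1},
  {"translation": [0,0,0],"yaw": 0,"gripper": 1},
  {"translation": [0,0,0],"yaw": 0,"gripper": 1},
  {"translation": [0,0,0],"yaw": 0,"gripper": 1},
  {"translation": [0,0,0],"yaw": 0,"gripper": 1},
  {"translation": [0,0,0],"yaw": 0,"gripper": 1},
  {"translation": [0,0,0],"yaw": 0,"gripper": 1},
])

```text
time_s: 8.0
tool_pos: [0.5817, 0.2184, 0.1284]
tool_rot: [0.497, 0.508, -0.49, 0.505]
wrist_force: [1.9, 27.8, 2.1]
opening: 0.0164
```

Jammed inward (28 N at y≈0.2185). Next stroke out.

Emit:
drive_tool([
  {"translation": [0,0,-0.6],"yaw": 0,"gripper": 1},
  {"translation": [0,0,-0.6],"yaw": 0,"gripper": 1},
  {"translation": [0,0,-0.6],"yaw": 0,"gripper": 1},
  {"translation": [0,0,-0.6],"yaw": 0,"gripper": 1},
  {"translation": [0,0,-0.6],"yaw": 0,"gripper": 1},
  {"translation": [0,0,-0.4],"yaw": 0,"gripper": 1},
  {"translation": [0,0,-0.2],"yaw": 0,"gripper": 1},
  {"translation": [0,0,0],"yaw": 0,"gripper": 1},
  {"translation": [0,0,0],"yaw": 0,"gripper": 1},
  {"translation": [0,0,0],"yaw": 0,"gripper": 1},
])

```text
time_s: 8.83
tool_pos: [0.5809, 0.2434, 0.1285]
tool_rot: [0.492, 0.503, -0.497, 0.508]
wrist_force: [-4.9, -26.7, 9.9]
opening: 0.0163
```

Emit:
drive_tool([
  {"translation": [0,0,0.6],"yaw": 0,"gripper": 1},
  {"translation": [0,0,0.6],"yaw": 0,"gripper": 1},
  {"translation": [0,0,0.6],"yaw": 0,"gripper": 1},
  {"translation": [0,0,0.6],"yaw": 0,"gripper": 1},
  {"translation": [0,0,0.6],"yaw": 0,"gripper": 1},
  {"translation": [0,0,0.4],"yaw": 0,"gripper": 1},
  {"translation": [0,0,0.2],"yaw": 0,"gripper": 1},
  {"translation": [0,0,0],"yaw": 0,"gripper": 1},
  {"translation": [0,0,0],"yaw": 0,"gripper": 1},
  {"translation": [0,0,0],"yaw": 0,"gripper": 1},
])

```text
time_s: 9.67
tool_pos: [0.5817, 0.2178, 0.1284]
tool_rot: [0.497, 0.508, -0.49, 0.505]
wrist_force: [3.0, 25.9, 2.3]
opening: 0.0164
```

Emit:
drive_tool([
  {"translation": [0,0,-0.6],"yaw": 0,"gripper": 1},
  {"translation": [0,0,-0.6],"yaw": 0,"gripper": 1},
  {"translation": [0,0,-0.6],"yaw": 0,"gripper": 1},
  {"translation": [0,0,-0.6],"yaw": 0,"gripper": 1},
  {"translation": [0,0,-0.6],"yaw": 0,"gripper": 1},
  {"translation": [0,0,-0.4],"yaw": 0,"gripper": 1},
  {"translation": [0,0,-0.3],"yaw": 0,"gripper": 1},
  {"translation": [0,0,0],"yaw": 0,"gripper": 1},
  {"translation": [0,0,0],"yaw": 0,"gripper": 1},
  {"translation": [0,0,0],"yaw": 0,"gripper": 1},
])

```text
time_s: 10.5
tool_pos: [0.5809, 0.2445, 0.1285]
tool_rot: [0.492, 0.503, -0.497, 0.508]
wrist_force: [-4.4, -27.1, 10.0]
opening: 0.0165
```

Emit:
drive_tool([
  {"translation": [0,0,0.6],"yaw": 0,"gripper": 1},
  {"translation": [0,0,0.6],"yaw": 0,"gripper": 1},
  {"translation": [0,0,0.6],"yaw": 0,"gripper": 1},
  {"translation": [0,0,0.6],"yaw": 0,"gripper": 1},
  {"translation": [0,0,0.6],"yaw": 0,"gripper": 1},
  {"translation": [0,0,0.5],"yaw": 0,"gripper": 1},
  {"translation": [0,0,0.3],"yaw": 0,"gripper": 1},
  {"translation": [0,0,0],"yaw": 0,"gripper": 1},
  {"translation": [0,0,0],"yaw": 0,"gripper": 1},
  {"translation": [0,0,0],"yaw": 0,"gripper": 1},
])

```text
time_s: 11.33
tool_pos: [0.5818, 0.217, 0.1284]
tool_rot: [0.497, 0.508, -0.49, 0.505]
wrist_force: [2.0, 25.2, 2.5]
opening: 0.0164
```

Emit:
drive_tool([
  {"translation": [0,0,-0.6],"yaw": 0,"gripper": 1},
  {"translation": [0,0,-0.6],"yaw": 0,"gripper": 1},
  {"translation": [0,0,-0.6],"yaw": 0,"gripper": 1},
  {"translation": [0,0,-0.6],"yaw": 0,"gripper": 1},
  {"translation": [0,0,-0.6],"yaw": 0,"gripper": 1},
  {"translation": [0,0,-0.5],"yaw": 0,"gripper": 1},
  {"translation": [0,0,-0.3],"yaw": 0,"gripper": 1},
  {"translation": [0,0,0],"yaw": 0,"gripper": 1},
  {"translation": [0,0,0],"yaw": 0,"gripper": 1},
  {"translation": [0,0,0],"yaw": 0,"gripper": 1},
])

```text
time_s: 12.17
tool_pos: [0.5808, 0.2498, 0.1285]
tool_rot: [0.494, 0.506, -0.494, 0.506]
wrist_force: [-2.3, 1.2, 7.5]
opening: 0.0162
```

It runs now: 1 N at y=0.250, past the old jam. Draw it to the stop, expected at y≈0.279.

Emit:
drive_tool([
  {"translation": [0,0,-0.5],"yaw": 0,"gripper": 1},
  {"translation": [0,0,-0.5],"yaw": 0,"gripper": 1},
  {"translation": [0,0,-0.5],"yaw": 0,"gripper": 1},
  {"translation": [0,0,-0.5],"yaw": 0,"gripper": 1},
  {"translation": [0,0,-0.5],"yaw": 0,"gripper": 1},
  {"translation": [0,0,-0.3],"yaw": 0,"gripper": 1},
  {"translation": [0,0,-0.2],"yaw": 0,"gripper": 1},
  {"translation": [0,0,-0.2],"yaw": 0,"gripper": 1},
  {"translation": [0,0,0],"yaw": 0,"gripper": 1},
  {"translation": [0,0,0],"yaw": 0,"gripper": 1},
])

```text
time_s: 13.0
tool_pos: [0.5799, 0.2788, 0.1284]
tool_rot: [0.493, 0.504, -0.496, 0.507]
wrist_force: [-4.5, -14.9, 9.8]
opening: 0.016
```

Emit:
drive_tool([
  {"translation": [0,0,-0.2],"yaw": 0,"gripper": 1},
  {"translation": [0,0,0],"yaw": 0,"gripper": 1},
  {"translation": [0,0,0],"yaw": 0,"gripper": 1},
  {"translation": [0,0,0],"yaw": 0,"gripper": 1},
  {"translation": [0,0,0],"yaw": 0,"gripper": 1},
  {"translation": [0,0,0],"yaw": 0,"gripper": 1},
  {"translation": [0,0,0],"yaw": 0,"gripper": 1},
  {"translation": [0,0,0],"yaw": 0,"gripper": 1},
  {"translation": [0,0,0],"yaw": 0,"gripper": 1},
  {"translation": [0,0,0],"yaw": 0,"gripper": 1},
])

```text
time_s: 13.83
tool_pos: [0.5798, 0.2789, 0.1284]
tool_rot: [0.492, 0.504, -0.497, 0.507]
wrist_force: [-5.1, -24.4, 11.2]
opening: 0.0165
```

At the stop: the force rose to 24 N without any further travel. Relax, open and retreat upward.

Emit:
drive_tool([
  {"translation": [0,0,0.4],"yaw": 0,"gripper": 1},
  {"translation": [0,0,0],"yaw": 0,"gripper": 1},
  {"translation": [0,0,0],"yaw": 0,"gripper": 0.6},
  {"translation": [0,0,0],"yaw": 0,"gripper": 0.4},
  {"translation": [0,0,0],"yaw": 0,"gripper": 0.2},
  {"translation": [0,0,0],"yaw": 0,"gripper": 0},
  {"translation": [0,0,0],"yaw": 0,"gripper": 0},
  {"translation": [0,0,0],"yaw": 0,"gripper": 0},
  {"translation": [0,0,0],"yaw": 0,"gripper": 0},
  {"translation": [0,0,0],"yaw": 0,"gripper": 0},
])

```text
time_s: 14.67
tool_pos: [0.5798, 0.2797, 0.1273]
tool_rot: [0.494, 0.506, -0.494, 0.506]
wrist_force: [-0.7, -0.7, -0.8]
opening: 0.0856
```

Emit:
drive_tool([
  {"translation": [-1.5,0,0],"yaw": 0,"gripper": 0},
  {"translation": [-1.5,0,0],"yaw": 0,"gripper": 0},
  {"translation": [-1.5,0,0],"yaw": 0,"gripper": 0},
  {"translation": [-1.5,0,0],"yaw": 0,"gripper": 0},
  {"translation": [-1.5,0,0],"yaw": 0,"gripper": 0},
  {"translation": [-1.5,0,0],"yaw": 0,"gripper": 0},
  {"translation": [-1,0,0],"yaw": 0,"gripper": 0},
  {"translation": [0,0,0],"yaw": 0,"gripper": 0},
  {"translation": [0,0,0],"yaw": 0,"gripper": 0},
  {"translation": [0,0,0],"yaw": 0,"gripper": 0},
])

```text
time_s: 15.5
tool_pos: [0.5795, 0.2796, 0.2262]
tool_rot: [0.493, 0.506, -0.494, 0.506]
wrist_force: [-0.1, -0.0, 0.8]
opening: 0.0847
```

```bash
python3 - <<'E'
from workcell import bot
from h import *
o=bot.get_obs();c=bot.camera("wrist");cv2.imwrite("pics/w4.png",c["image"]);t=bot.camera("top");cv2.imwrite("pics/t4.png",t["image"])
print(o["time_s"],o["tool_pos"],o["wrist_force"],o["opening"])
E
```

```text
15.5 [0.57951436 0.27959014 0.22619486] [-0.11216068 -0.00957697  0.76608208] 0.08473847311352531
```

View pics/w4.png

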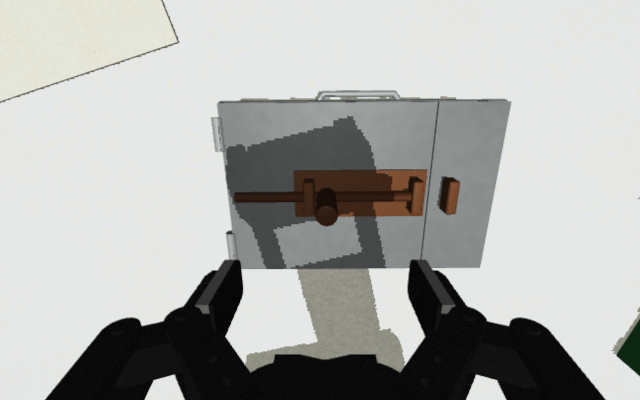

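View pics/t4.png

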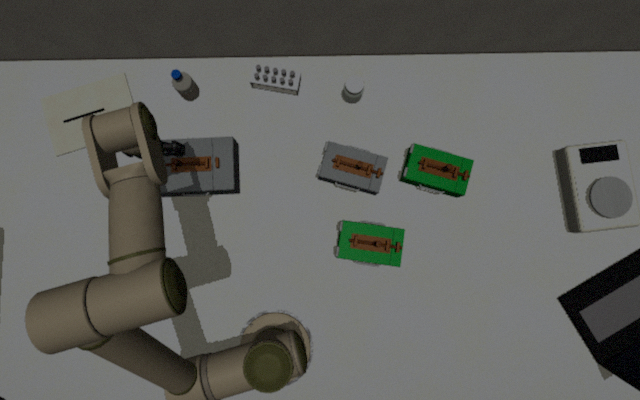

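The wrist view shows the bolt clear of the keeper (450,195), with the knob top at (326,215) next to the far guide (308,195). The top view shows the small grey box (352,167) unchanged. I'll measure the knob, then hand in.

```bash
python3 - <<'E'
from workcell import bot
from h import *
o=bot.get_obs();c=bot.camera("wrist")
k=plane(c,326,215,.16,o);kp=plane(c,451,196,.118,o);print(k,kp,"knob box y mm",1000*(k-kp)[1]-82)
a=cv2.imread("pics/top0.png").astype(int);b=cv2.imread("pics/t4.png").astype(int)
print("small box mean diff",abs(a-b)[140:195,312:390].mean())
print(o["wrist_force"],np.abs(o["joint_vel"]).max()); bot.close_job()
E
```

```text
[0.58044667 0.27766711 0.16      ] [0.58529882 0.16482501 0.118     ] knob box y mm 30.842096981073396
small box mean diff 2.337062937062937
[-0.69149847  0.11850021 -0.65810194] 0.00698252423581534
the job is handed in; nothing more can be done
```

The larger box's bolt is drawn fully open and let go, and the job is handed in at about 15.6 s of the 48 s allowed.

- **Strokes:** I gripped its knob and worked it through three strokes out and back. Each one went to the jam at both ends, with about 25–30 N at the wrist. On the fourth pull it ran past the old jam with almost no force, and I drew it on until it stopped.
- **Bolt position:** At the stop, the force rose to 24 N with no further travel, at tool y ≈ 0.279. The last wrist picture puts the knob at box y ≈ +31 mm; the nominal open position is +33 mm, and the 2 mm gap is within calibration error. The bolt stands clear of its keeper.
- **Robot:** The gripper is open with its fingertips about 66 mm above the knob top. The wrist force is about zero and the arm is at rest.
- **Smaller box:** I never approached it, and it looks unchanged between the first and last top views.
- **Failed checks:** None of the checks failed. Repeat camera measurements of the knob agreed within about 4 mm.

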